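# Undo the captive screw of a radio and open its battery cover

## Task

On the radio's back, pull the brass captive screw straight out against its spring until its shoulder stops it, then, keeping it out, unscrew it anticlockwise all the way to its end stop so that it stays out by itself. Then slide the battery cover fully open and let go. Work by feel: never force the screw where it will not turn or rise, nor the cover against it, and leave the spool, the screwdriver and the dish where they are.

Things in the scene. Friction and masses are not known exactly. Their poses are not given: they have to be found in the camera images.
- radio: portable radio, silver-grey, 360 x 250 x 105 mm, lying on its front and fixed to the bench; origin at the centre of its underside, z up, its length along its y. Its flat back panel is 105 mm above the origin. On the panel: the brass screw at x=0, y=+115 mm; the dark blue battery cover around x=0, y=-30 mm; a folded steel aerial along x=+101 mm, 7 mm high; two rails beside the cover, 6 mm high.
- screw_grip (a point): centre of the screw's knob, on its axis and half-way up; moves with the screw. The knob is a round knurled brass cylinder 28 mm in diameter and 26 mm high with a red line on top, axis vertical; at rest its lower face is 15 mm above the back panel (this point 28 mm above it). Under it stands a fixed steel collar 22 mm in diameter, 12 mm high. Any grasp direction will do.
- screw: the captive screw, origin on its axis, at the back panel's height when at rest; x axis along the red line. Pressing it with over 20 N against shoulder, thread or cover damages it. The thread can be entered only in the last 2.5 mm of pull below the shoulder; lower down it jams after 0.35 rad of turn. Let go before the thread is entered, it springs back.
- pull (a joint): how far the screw is drawn out (up), m: 0 at rest. The spring pushes it back with 5 N at 0, plus 0.1 N per mm; it is greased and drags a further 0.08 N per mm/s. At turn 0 a shoulder inside stops the pull somewhere between 8.5 and 22.5 mm, different in every radio and not to be seen: there the force rises sharply.
- turn (a joint): turn of the screw, rad: 0 at the start, grows anticlockwise seen from above, end stop at 2.4. Friction about 0.09 N m. From about 0.4 rad on it runs in the thread, which lifts it by 2.4 mm per rad with 2.5 mm of axial play (the spring holds it to the lower side) and keeps it out when let go, so it can be regrasped.
- cover_grip (a point): on the orange upright fin in the middle of the cover, 21 mm above the back panel. The fin is 46 mm long (radio's x), 10 mm thick (radio's y) and stands from 3 to 33 mm above the panel.
- cover (a joint): how far the battery cover is slid open, m: 0 shut, 0.060 fully open; it slides along the radio's -y (away from the screw) with about 3 N of friction. A bolt on the screw blocks it until the screw is wound out.
- spool: solder spool with red flanges, 60 mm across and 54 mm high, standing on the bench beside the radio's +y end; origin at the centre of its underside; bystander
- screwdriver: screwdriver with a yellow handle, about 200 mm long, lying on the bench beside the radio's -y end; bystander
- dish: small steel dish, 52 mm across, 18 mm high, standing on the radio's back panel on the robot's side between screw and cover; origin at the centre of its underside; bystander

How it is judged (in metres and radians):
On the way, in this order (a step that is already met when the one before it is completed fails the run):
1. the screw is drawn out and its thread entered (value of joint turn above 0.8 rad and value of joint pull above 0.0055 m), for 0.1 s.
2. the screw is unscrewed to its end stop (value of joint turn above 2.15 rad), for 0.2 s.
At the end, for the whole second after the job is handed in: the screw is turned to within 0.25 rad of its 2.4 rad end stop and stays out by itself (at least 9.5 mm), the cover is within 6 mm of fully open, nothing is touched, and spool, screwdriver and dish are within 20 mm of where they stood (value of joint turn above 2.15 rad and value of joint pull above 0.0095 m and value of joint cover above 0.054 m and contact force between the fingers and radio below 0.1 N and distance of each of spool, screwdriver, dish from where it was at the start of the episode below 0.02 m).
It fails at once if the screw is forced against its shoulder, its thread or the cover with more than 20 N (contact force between screw and radio above 20 N).
It fails at once if spool, screwdriver or dish is knocked away (distance of any of spool, screwdriver, dish from where it was at the start of the episode above 0.03 m).
It also fails if it takes over 72 s, if anything falls off the work surface, if the arm or the gripper's body presses on something with over 40 N, if the wrist force passes 120 N, or if a joint passes its speed limit or range.

## Robot

A 6-joint arm with a two-finger parallel gripper is mounted at the origin on the work surface. World frame = base frame: x ahead of the robot, y to its left, z up, the work surface at z = 0. Lengths are in m, angles in degrees, forces in N, time in s.
With the tool pointing down it reaches from about 0.35 to 0.875 m from the base axis. Payload 4.2 kg.
Tool frame: the origin (TCP) lies at the very end of the fingers, on their centre line; the grasp point (between the pads) lies 19 mm behind it; z points along the fingers, y is the line along which they close (so a half turn about z gives the same grasp; the last joint's range is limited). The gripper opens to 87 mm and grips with 3 to 60 N. Pads are 19 mm wide; open, the fingers measure 117 mm over their backs; the gripper's body (75 mm by 190 mm) begins 51 mm behind the grasp point.
Start: joints at [-59.267, 22.042, 0.453, 0, -68.411, -14.817], TCP at [0.171, -0.601, 0.223] pointing down, gripper open.
Joint ranges: [-179.83, 179.83], [-69.29, 118.12], [-61.27, 80.66], [-181.25, 117.63], [-171.15, -9.14], [-177.46, 177.46]. Speed limits (degrees/s): [159.86, 159.86, 180, 180, 180, 180].

## Interface

Orientations are given as a 3x3 rotation matrix whose columns are the frame's x, y, z axes.
In Python, from cell import * gives the robot as it stands.
- The arm moves only by the shell command python3 -m handwheel 'ROWS'. ROWS is a JSON object of lists of equal length, an entry for each row: "xyz": the shift along the tool's x, y, z in mm, a list of three; "turn": the turn about the tool's z in degrees; "gripper": the finger opening in mm, from 0 to 87. A call has exactly 8 rows; each row is the pose to reach, as a shift and turn from the pose commanded when the call began, along the tool's axes at that moment; what a row does not reach only later rows make up. A row lasts 1/10 s, in which the tool goes at most 50 mm and 8.59 degrees, less where a joint would pass 70% of its speed; a pose out of reach is approached as far as the arm can. A call with a gripper value outside its range is refused whole. The fingers move at their own pace and stop on an object; the grip force is fixed at half the most. Time passes only in rows, so rows that repeat a pose let the fingers close, or fill a call up. It gives the time, the measured TCP pose, the force and the opening at its end, in the units of the state.
- read_state(): the state, without advancing time (a new reading comes with each control period).
- get_image(name): name is "scene" or "top" or "wrist"; returns a dict with "img" (400x640x3 uint8, red, green, blue), "fx", "fy", "cx", "cy" (pixels), "k1" (the pictures are not rectified: a ray, as slopes to the right and down, at radius r is drawn at 1 + k1 r^2 times it, then the intrinsics apply), "rvec" (rotation vector, rad) and "tvec" (3), from world to camera coordinates, as OpenCV has them. Camera axes: x right, y down, z forward; pixel columns grow to the right and rows downward; lengths in m; the calibration is good to about 2 mm. A picture is of the moment at which its call begins. There is no depth.
- close_job(): hands the job in, once; it reports no verdict.
The state is a dict: "t": time; "qpos": joint angles; "joint_velocities": joint speeds; "effort": joint torques, N m; "tcp_pos": TCP position; "tcp_rot": TCP orientation; "force": force on the tool from outside, world axes, zero at the start; "ft_torque": the same for the moment, N m; "finger_gap": finger opening in m.
Only numpy, scipy, OpenCV 4.12 (cv2) and the standard library are available. Lean on these libraries where they do the work, as an engineer would, in place of code of your own. Each camera call takes 0.05 s, during which the arm holds its last target. There are 200 camera calls.

## Working session

There is one attempt and no reset: what is moved stays moved. The work goes in short steps, Python scripts to look and compute and a shell command to move; the robot and the scene stay as the last step left them, time stands still between calls to the robot, and variables do not carry over. Pictures are saved under pics/ and viewed, on a budget of 10 in all, crops included, one or two more only if the job needs it, and the job is handed in when it is done.

```bash
mkdir -p pics; cat > h.py <<'E'
import numpy as np, cv2
from cell import *
def ray(im,u,v):
    K=np.array([[im["fx"],0,im["cx"]],[0,im["fy"],im["cy"]],[0,0,1.]])
    p=cv2.undistortPoints(np.array([[[u,v]]],float),K,np.array([im["k1"],0,0,0,0.]))[0,0]
    # drawn = slope*(1+k1 r^2)
    R=cv2.Rodrigues(np.array(im["rvec"],float))[0];t=np.array(im["tvec"],float)
    return -R.T@t, R.T@np.array([p[0],p[1],1])
def onz(im,u,v,z):
    c,d=ray(im,u,v); return c+d*(z-c[2])/d[2]
E
python3 - <<'E'
from h import *
s=read_state();print({k:np.round(v,3).tolist() for k,v in s.items()})
for n in("top","scene"):
    im=get_image(n);cv2.imwrite(f"pics/{n}0.png",im["img"][:,:,::-1]);np.save(f"pics/{n}0.npy",im,allow_pickle=True)
    R=cv2.Rodrigues(np.array(im["rvec"],float))[0];print(n,-R.T@np.array(im["tvec"]),im["fx"],im["k1"])
E
```

```text
{'t': 0.0, 'qpos': [-59.267, 22.092, 0.379, -0.028, -68.409, -14.814], 'joint_velocities': [-0.039, -0.043, 0.021, 0.043, 0.046, -0.104], 'effort': [-0.0, -39.067, 18.74, 4.22, 0.011, -0.0], 'tcp_pos': [0.171, -0.6, 0.221], 'tcp_rot': [[-0.962, -0.274, -0.001], [-0.274, 0.962, 0.002], [0.0, 0.002, -1.0]], 'force': [0.265, 0.062, 0.163], 'ft_torque': [-0.002, -0.006, -0.033], 'finger_gap': 0.087}
top [0.50419994 0.01577623 1.02102908] 377.5945139133753 -0.08611179444507767
scene [1.00109024 0.58182294 1.0990067 ] 506.81405123682305 -0.0752207355084886
```

View pics/top0.png

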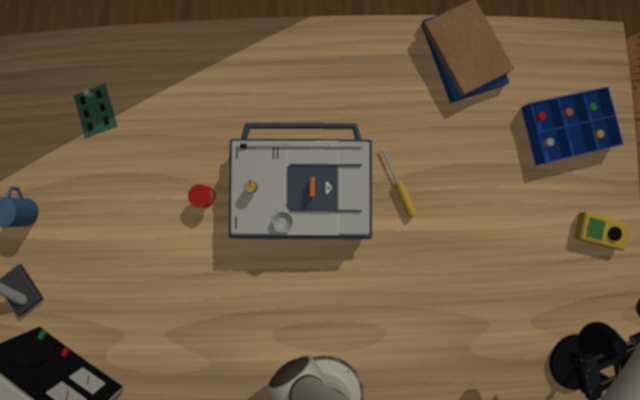

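View pics/scene0.png

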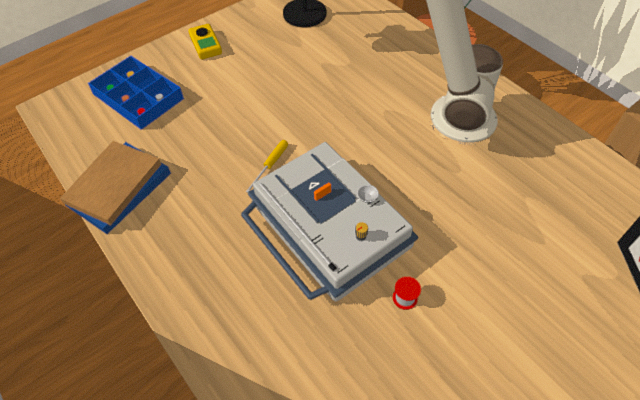

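The top view shows the knob at (250,186), the orange fin at (312,186), the dish at (282,222), the spool at (201,196) and the screwdriver near (397,185). The scene view shows the knob at (361,231) and the fin at (323,191). Next I'll measure these with masks in both views.

```bash
python3 - <<'E'
from h import *
I={n:np.load(f"pics/{n}0.npy",allow_pickle=True).item() for n in("top","scene")}
def blob(im,lo,hi,box):
    h=cv2.cvtColor(im["img"],cv2.COLOR_RGB2HSV);m=cv2.inRange(h,lo,hi)
    k=np.zeros_like(m);x0,y0,x1,y1=box;k[y0:y1,x0:x1]=m[y0:y1,x0:x1]
    ys,xs=np.nonzero(k);return k,xs,ys
def tri(a,b):
    c1,d1=ray(I["top"],*a);c2,d2=ray(I["scene"],*b)
    s=np.linalg.lstsq(np.c_[d1,-d2],c2-c1,rcond=None)[0];p,q=c1+s[0]*d1,c2+s[1]*d2
    return (p+q)/2,np.linalg.norm(p-q)
for nm,lo,hi,bt,bs in(("knob",(10,110,90),(30,255,255),(238,174,262,199),(350,218,373,243)),("fin",(3,150,100),(16,255,255),(300,170,325,203),(308,178,338,206)),("spool",(0,150,80),(8,255,255),(180,178,220,215),(385,270,425,310))):
    o=[]
    for n,b in(("top",bt),("scene",bs)):
        k,xs,ys=blob(I[n],lo,hi,b);o.append((xs.mean(),ys.mean()));print(nm,n,len(xs),np.round(o[-1],1),xs.min(),xs.max(),ys.min(),ys.max())
        
    print("  tri",tri(*o),"top@.146/.138",onz(I["top"],*o[0],.138).round(4),onz(I["top"],*o[0],.133).round(4), "scene",onz(I["scene"],*o[1],.133).round(4))
# panel quad in top view
h=cv2.cvtColor(I["top"]["img"],cv2.COLOR_RGB2HSV)
m=cv2.inRange(h,(0,0,110),(180,40,255));k=np.zeros_like(m);k[130:245,222:380]=m[130:245,222:380]
k=cv2.morphologyEx(k,cv2.MORPH_CLOSE,np.ones((9,9)))
c=max(cv2.findContours(k,0,2)[0],key=cv2.contourArea)
P=np.array([onz(I["top"],*p[0],.105)[:2] for p in c],np.float32)
print("panel",cv2.minAreaRect(P))
# dish, from top
print("dish top",onz(I["top"],282,222,.115))
a=cv2.resize(I["top"]["img"][125:245,190:420],None,fx=3.4,fy=3.4,interpolation=2);b=cv2.resize(I["scene"]["img"][140:310,240:430],None,fx=3,fy=3,interpolation=2)
cv2.imwrite("pics/crop_t.png",a[:,:,::-1])
E
```

```text
knob top 101 [249.9 186.3] 245 255 181 191
knob scene 147 [361.1 229.3] 356 367 222 237
  tri (array([0.56455482, 0.1613212 , 0.13476154]), np.float64(0.0023694287002793677)) top@.146/.138 [0.5634 0.1616 0.138 ] [0.5638 0.1624 0.133 ] scene [0.5647 0.1598 0.133 ]
fin top 76 [311.6 186.7] 310 313 177 196
fin scene 184 [322.1 191.2] 314 330 183 200
  tri (array([0.56004855, 0.01639349, 0.12276378]), np.float64(0.002377990414953227)) top@.146/.138 [0.5582 0.0172 0.138 ] [0.5585 0.0172 0.133 ] scene [0.5655 0.0215 0.133 ]
spool top 484 [200.6 195.6] 188 215 184 207
spool scene 640 [406.5 291.2] 392 420 277 309
  tri (array([0.55024276, 0.30876382, 0.03464556]), np.float64(0.001790546054088491)) top@.146/.138 [0.5448 0.2786 0.138 ] [0.545  0.2801 0.133 ] scene [0.5926 0.3335 0.133 ]
panel ((0.5598461627960205, 0.045562922954559326), (0.33297842741012573, 0.22680266201496124), 88.33316040039062)
dish top [0.47705112 0.09038537 0.115     ]
```

View pics/crop_t.png

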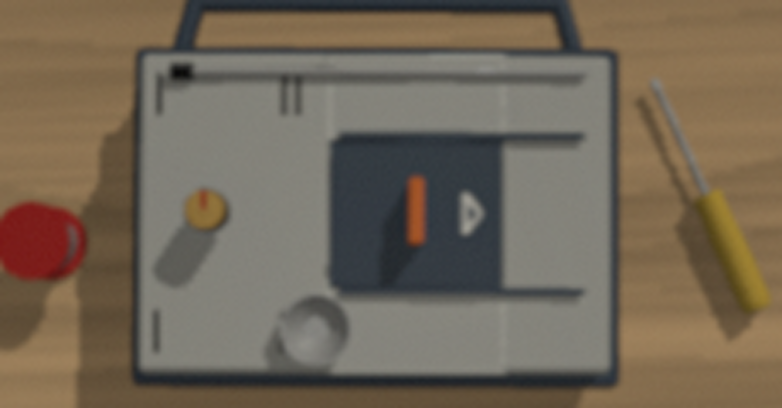

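The crop shows the red line pointing along +x, and the dish and both rails clear of the knob. By measurement, the knob is at about (0.5635, 0.161), the fin at about (0.5585, 0.017) and the radio yaw is about -1.8°. The knob-fin spacing of 144 mm agrees with the given 145 mm, so I'll move over the knob.

```bash
python3 -m handwheel '{"xyz":[[-30,32,0],[-60,64,0],[-90,96,0],[-120,128,0],[-150,160,0],[-180,192,0],[-210,224,0],[-240,256,0]],"turn":[0,0,0,0,0,0,0,0],"gripper":[87,87,87,87,87,87,87,87]}'
python3 -m handwheel '{"xyz":[[-30,32,0],[-60,64,0],[-90,96,0],[-120,128,0],[-150,160,0],[-180,192,0],[-210,224,0],[-240,256,0]],"turn":[0,0,0,0,0,0,0,0],"gripper":[87,87,87,87,87,87,87,87]}'
python3 -m handwheel '{"xyz":[[-20,22,0],[-40,44,0],[-60,66,0],[-80,88,0],[-95,104,0],[-106,114,0],[-106,114,0],[-106,114,0]],"turn":[0,0,0,0,0,0,0,0],"gripper":[87,87,87,87,87,87,87,87]}'
python3 - <<'E'
from h import *
s=read_state();print({k:np.round(s[k],4).tolist() for k in("t","qpos","tcp_pos","tcp_rot","force")})
im=get_image("wrist");cv2.imwrite("pics/w1.png",im["img"][:,:,::-1]);np.save("pics/w1.npy",im,allow_pickle=True)
E
```

```text
t: 0.9
tcp_pos: [0.3322, -0.2873, 0.2224]
tcp_rot: [[-0.962, -0.274, -0.0], [-0.274, 0.962, 0.0], [0.0, 0.0, -1.0]]
force: [1.1, -0.2, 0.8]
finger_gap: 0.0869
t: 1.7
tcp_pos: [0.4928, 0.0248, 0.2224]
tcp_rot: [[-0.962, -0.275, -0.0], [-0.275, 0.962, -0.0], [0.0, 0.0, -1.0]]
force: [0.8, -0.6, 0.5]
finger_gap: 0.0874
t: 2.5
tcp_pos: [0.5628, 0.1612, 0.2221]
tcp_rot: [[-0.962, -0.274, -0.001], [-0.274, 0.962, -0.001], [0.001, -0.0, -1.0]]
force: [-0.2, -0.1, 0.1]
finger_gap: 0.0876
{'t': 2.5, 'qpos': [31.8202, 18.2603, -5.2818, -0.0112, -66.5379, -105.9072], 'tcp_pos': [0.5628, 0.1612, 0.2221], 'tcp_rot': [[-0.9617, -0.2741, -0.0013], [-0.2741, 0.9617, -0.0006], [0.0014, -0.0002, -1.0]], 'force': [-0.1877, -0.0565, 0.1118]}
```

View pics/w1.png

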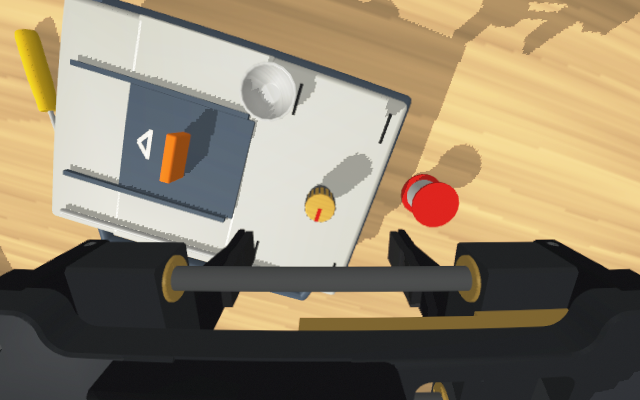

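The wrist view shows the knob top at about (320,207), centred between the fingers, and the fin at about (175,158). I'll refine the knob position from this view.

```bash
python3 - <<'E'
from h import *
im=np.load("pics/w1.npy",allow_pickle=True).item()
h=cv2.cvtColor(im["img"],cv2.COLOR_RGB2HSV)
def big(m):
    c=max(cv2.findContours(m,0,2)[0],key=cv2.contourArea);return c
box=np.zeros(h.shape[:2],np.uint8);box[175:230,295:345]=255
m=cv2.inRange(h,(0,100,190),(35,255,255))&box
c=big(m);(u,v),r=cv2.minEnclosingCircle(c);e=cv2.fitEllipse(c);print(u,v,r,e,onz(im,u,v,.146),onz(im,*e[0],.146))
box[:]=0;box[120:190,150:200]=255
for lo in(120,190,220):
    c=big(cv2.inRange(h,(3,120,lo),(18,255,255))&box);print(lo,cv2.contourArea(c),cv2.minAreaRect(c))
    for p in cv2.boxPoints(cv2.minAreaRect(c)):print(p,onz(im,*p,.138).round(4))
print(onz(im,u+14,v,.146)-onz(im,u,v,.146))
E
```

```text
319.4310302734375 207.5 14.646085739135742 ((319.4366760253906, 207.70806884765625), (26.77273178100586, 28.641489028930664), 98.79474639892578) [0.5633635  0.15908124 0.146     ] [0.56355366 0.15914045 0.146     ]
120 1080.0 ((174.38323974609375, 157.24737548828125), (23.86666488647461, 52.858646392822266), 8.880660057067871)
[158.51288 181.51764] [0.5826 0.0093 0.138 ]
[166.67303 129.29266] [0.5333 0.0109 0.138 ]
[190.2536  132.97711] [0.5308 0.0318 0.138 ]
[182.09344 185.20209] [0.5801 0.0314 0.138 ]
190 423.0 ((167.31439208984375, 158.0507049560547), (10.06348991394043, 48.02450180053711), 9.162346839904785)
[158.52332 180.95537] [0.5821 0.0092 0.138 ]
[166.17038 133.5436 ] [0.537  0.0109 0.138 ]
[176.10547 135.14604] [0.5361 0.0198 0.138 ]
[168.4584  182.55782] [0.5811 0.0185 0.138 ]
220 369.0 ((166.9324188232422, 158.4053955078125), (9.206342697143555, 47.18251037597656), 9.462322235107422)
[158.5135 180.9189] [0.5821 0.0092 0.138 ]
[166.27025 134.37837] [0.5377 0.0111 0.138 ]
[175.35133 135.89189] [0.5369 0.0192 0.138 ]
[167.59459 182.43242] [0.5812 0.0177 0.138 ]
[-0.00348981  0.01222135  0.        ]
```

```bash
python3 -m handwheel '{"xyz":[[0,-1.5,15],[0,-1.5,35],[0,-1.5,55],[0,-1.5,75],[0,-1.5,90],[0,-1.5,100],[0,-1.5,106],[0,-1.5,106]],"turn":[0,0,0,0,0,0,0,0],"gripper":[87,87,87,87,87,70,60,50]}'
python3 -m handwheel '{"xyz":[[0,0,0],[0,0,0],[0,0,0],[0,0,0],[0,0,0],[0,0,0],[0,0,0],[0,0,0]],"turn":[0,0,0,0,0,0,0,0],"gripper":[40,36,34,32,31,30,29,28]}'
```

```text
t: 3.35
tcp_pos: [0.5634, 0.1597, 0.1162]
tcp_rot: [[-0.962, -0.274, -0.001], [-0.274, 0.962, -0.0], [0.001, -0.0, -1.0]]
force: [-0.7, 0.9, -0.3]
finger_gap: 0.0706
t: 4.15
tcp_pos: [0.5637, 0.1602, 0.1166]
tcp_rot: [[-0.962, -0.274, -0.0], [-0.274, 0.962, -0.0], [0.0, -0.0, -1.0]]
force: [0.7, 0.2, -0.1]
finger_gap: 0.0288
```

```bash
python3 -m handwheel '{"xyz":[[0,0,0],[0,0,0],[0,0,0],[0,0,0],[0,0,0],[0,0,0],[0,0,0],[0,0,0]],"turn":[0,0,0,0,0,0,0,0],"gripper":[26,24,22,20,20,20,20,20]}'
```

```text
t: 4.95
tcp_pos: [0.5637, 0.1602, 0.1165]
tcp_rot: [[-0.962, -0.274, -0.0], [-0.274, 0.962, -0.0], [0.0, -0.0, -1.0]]
force: [-0.7, -0.5, -0.4]
finger_gap: 0.0274
```

Gripped, with almost no side force. Now I'll pull gently.

```bash
python3 -m handwheel '{"xyz":[[0,0,-0.5],[0,0,-1],[0,0,-1.5],[0,0,-2],[0,0,-2.5],[0,0,-3],[0,0,-3.5],[0,0,-4]],"turn":[0,0,0,0,0,0,0,0],"gripper":[20,20,20,20,20,20,20,20]}'
python3 -m handwheel '{"xyz":[[0,0,-0.5],[0,0,-1],[0,0,-1.5],[0,0,-2],[0,0,-2.5],[0,0,-3],[0,0,-3.5],[0,0,-3.5]],"turn":[0,0,0,0,0,0,0,0],"gripper":[20,20,20,20,20,20,20,20]}'
```

```text
t: 5.75
tcp_pos: [0.5636, 0.1602, 0.1205]
tcp_rot: [[-0.962, -0.274, -0.0], [-0.274, 0.962, -0.0], [0.0, 0.0, -1.0]]
force: [3.5, -0.5, -8.8]
finger_gap: 0.0272
t: 6.55
tcp_pos: [0.5636, 0.1602, 0.1243]
tcp_rot: [[-0.962, -0.274, -0.0], [-0.274, 0.962, -0.0], [0.0, -0.0, -1.0]]
force: [2.0, 0.4, -6.2]
finger_gap: 0.0276
```

```bash
python3 -m handwheel '{"xyz":[[0,0,-0.2],[0,0,-0.4],[0,0,-0.6],[0,0,-0.8],[0,0,-1],[0,0,-1.2],[0,0,-1.2],[0,0,-1.2]],"turn":[0,0,0,0,0,0,0,0],"gripper":[20,20,20,20,20,20,20,20]}'
```

```text
t: 7.35
tcp_pos: [0.5637, 0.1602, 0.1253]
tcp_rot: [[-0.962, -0.274, -0.0], [-0.274, 0.962, -0.0], [0.0, -0.0, -1.0]]
force: [2.2, 0.2, -7.2]
finger_gap: 0.0272
```

```bash
python3 -m handwheel '{"xyz":[[0,0,-0.2],[0,0,-0.4],[0,0,-0.6],[0,0,-0.8],[0,0,-1],[0,0,-1.2],[0,0,-1.2],[0,0,-1.2]],"turn":[0,0,0,0,0,0,0,0],"gripper":[20,20,20,20,20,20,20,20]}'
```

```text
t: 8.15
tcp_pos: [0.5637, 0.1602, 0.1265]
tcp_rot: [[-0.962, -0.274, -0.0], [-0.274, 0.962, -0.0], [0.0, 0.0, -1.0]]
force: [2.4, -0.0, -5.8]
finger_gap: 0.0269
```

```bash
python3 -m handwheel '{"xyz":[[0,0,-0.2],[0,0,-0.4],[0,0,-0.6],[0,0,-0.8],[0,0,-1],[0,0,-1.2],[0,0,-1.4],[0,0,-1.4]],"turn":[0,0,0,0,0,0,0,0],"gripper":[20,20,20,20,20,20,20,20]}'
```

```text
t: 8.95
tcp_pos: [0.5636, 0.1602, 0.1279]
tcp_rot: [[-0.962, -0.274, -0.0], [-0.274, 0.962, -0.0], [0.0, -0.0, -1.0]]
force: [1.5, -0.4, -7.4]
finger_gap: 0.0273
```

```bash
python3 -m handwheel '{"xyz":[[0,0,-0.2],[0,0,-0.4],[0,0,-0.6],[0,0,-0.8],[0,0,-1],[0,0,-1.2],[0,0,-1.4],[0,0,-1.4]],"turn":[0,0,0,0,0,0,0,0],"gripper":[20,20,20,20,20,20,20,20]}'
```

```text
t: 9.75
tcp_pos: [0.5637, 0.1602, 0.1293]
tcp_rot: [[-0.962, -0.274, -0.0], [-0.274, 0.962, -0.0], [0.0, -0.0, -1.0]]
force: [2.4, -1.9, -7.8]
finger_gap: 0.0271
```

```bash
python3 -m handwheel '{"xyz":[[0,0,-0.2],[0,0,-0.4],[0,0,-0.6],[0,0,-0.8],[0,0,-1],[0,0,-1.2],[0,0,-1.2],[0,0,-1.2]],"turn":[0,0,0,0,0,0,0,0],"gripper":[20,20,20,20,20,20,20,20]}'
```

```text
t: 10.55
tcp_pos: [0.5637, 0.1602, 0.1305]
tcp_rot: [[-0.962, -0.274, -0.0], [-0.274, 0.962, -0.0], [0.0, -0.0, -1.0]]
force: [2.2, -0.8, -8.2]
finger_gap: 0.0269
```

```bash
python3 -m handwheel '{"xyz":[[0,0,-0.2],[0,0,-0.4],[0,0,-0.6],[0,0,-0.8],[0,0,-0.8],[0,0,-0.8],[0,0,-0.8],[0,0,-0.8]],"turn":[0,0,0,0,0,0,0,0],"gripper":[20,20,20,20,20,20,20,20]}'; python3 -c "
from cell import *
print(read_state()['force'])"
```

```text
t: 11.35
tcp_pos: [0.5636, 0.1602, 0.131]
tcp_rot: [[-0.962, -0.274, -0.0], [-0.274, 0.962, -0.0], [0.0, 0.0, -1.0]]
force: [4.3, 0.1, -11.7]
finger_gap: 0.0269
[  4.28240899   0.08362333 -11.70579656]
```

```bash
python3 -m handwheel '{"xyz":[[0,0,-0.1],[0,0,-0.2],[0,0,-0.3],[0,0,-0.3],[0,0,-0.3],[0,0,-0.3],[0,0,-0.3],[0,0,-0.3]],"turn":[0,0,0,0,0,0,0,0],"gripper":[20,20,20,20,20,20,20,20]}'
```

```text
t: 12.15
tcp_pos: [0.5636, 0.1602, 0.1312]
tcp_rot: [[-0.962, -0.274, -0.0], [-0.274, 0.962, -0.0], [0.0, 0.0, -1.0]]
force: [5.1, -0.6, -16.6]
finger_gap: 0.027
```

Shoulder felt: the force rose to 16.6 N with TCP z near 0.1307. I'll back off about 1.2 mm, within the 2.5 mm entry window, and then start the turn.

```bash
python3 -m handwheel '{"xyz":[[0,0,0.5],[0,0,1.0],[0,0,1.5],[0,0,2.0],[0,0,2.0],[0,0,2.0],[0,0,2.0],[0,0,2.0]],"turn":[0,0,0,0,0,0,0,0],"gripper":[20,20,20,20,20,20,20,20]}'
```

```text
t: 12.95
tcp_pos: [0.5637, 0.1602, 0.1298]
tcp_rot: [[-0.962, -0.274, 0.0], [-0.274, 0.962, -0.0], [-0.0, -0.0, -1.0]]
force: [1.2, -0.5, -6.7]
finger_gap: 0.027
```

```bash
python3 -m handwheel '{"xyz":[[0,0,0],[0,0,0],[0,0,0],[0,0,0],[0,0,0],[0,0,0],[0,0,0],[0,0,0]],"turn":[-2,-5,-8,-11,-14,-16,-16,-16],"gripper":[20,20,20,20,20,20,20,20]}';python3 -c "
from cell import *
print(read_state()['ft_torque'])"
```

```text
t: 13.75
tcp_pos: [0.5637, 0.1602, 0.1296]
tcp_rot: [[-0.849, -0.528, 0.0], [-0.528, 0.849, -0.0], [0.0, -0.0, -1.0]]
force: [0.8, -0.9, -6.3]
finger_gap: 0.0273
[-0.30248844 -0.29267949 -0.00320458]
```

```bash
python3 -m handwheel '{"xyz":[[0,0,0],[0,0,-0.1],[0,0,-0.2],[0,0,-0.3],[0,0,-0.4],[0,0,-0.5],[0,0,-0.5],[0,0,-0.5]],"turn":[-3,-6,-9,-12,-15,-18,-18,-18],"gripper":[20,20,20,20,20,20,20,20]}';python3 -c "
from cell import *
print(read_state()['ft_torque'])"
```

```text
t: 14.55
tcp_pos: [0.5637, 0.1601, 0.13]
tcp_rot: [[-0.645, -0.764, -0.0], [-0.764, 0.645, -0.0], [0.0, -0.0, -1.0]]
force: [1.4, -1.4, -6.9]
finger_gap: 0.0274
[-0.42610259 -0.47125523  0.08087845]
```

```bash
python3 -m handwheel '{"xyz":[[0,0,-0.2],[0,0,-0.4],[0,0,-0.6],[0,0,-0.8],[0,0,-1.0],[0,0,-1.2],[0,0,-1.2],[0,0,-1.2]],"turn":[-5,-10,-15,-20,-25,-30,-30,-30],"gripper":[20,20,20,20,20,20,20,20]}';python3 -c "
from cell import *
print(read_state()['ft_torque'])"
```

```text
t: 15.35
tcp_pos: [0.5638, 0.1601, 0.1313]
tcp_rot: [[-0.177, -0.984, 0.0], [-0.984, 0.177, -0.0], [0.0, -0.0, -1.0]]
force: [3.6, -2.1, -7.4]
finger_gap: 0.0272
[-0.64903484 -0.59498448  0.05526696]
```

```bash
python3 -m handwheel '{"xyz":[[0,0,-0.2],[0,0,-0.4],[0,0,-0.6],[0,0,-0.8],[0,0,-1.0],[0,0,-1.2],[0,0,-1.3],[0,0,-1.3]],"turn":[-5,-10,-15,-20,-25,-30,-33,-33],"gripper":[20,20,20,20,20,20,20,20]}';python3 -c "
from cell import *
print(read_state()['ft_torque'])"
```

```text
t: 16.15
tcp_pos: [0.5639, 0.1601, 0.1326]
tcp_rot: [[0.388, -0.922, 0.0], [-0.922, -0.388, -0.0], [0.0, -0.0, -1.0]]
force: [2.5, -2.6, -8.8]
finger_gap: 0.0272
[-0.74416797 -0.659685    0.09386419]
```

```bash
python3 -m handwheel '{"xyz":[[0,0,-0.2],[0,0,-0.4],[0,0,-0.6],[0,0,-0.8],[0,0,-1.0],[0,0,-1.1],[0,0,-1.1],[0,0,-1.1]],"turn":[-5,-10,-15,-20,-25,-28,-28,-28],"gripper":[20,20,20,20,20,20,20,20]}';python3 -c "
from cell import *
print(read_state()['ft_torque'])"
```

```text
t: 16.95
tcp_pos: [0.564, 0.1602, 0.1338]
tcp_rot: [[0.775, -0.632, 0.001], [-0.632, -0.775, -0.0], [0.001, -0.0, -1.0]]
force: [4.0, -3.1, -7.0]
finger_gap: 0.0274
[-0.84275969 -0.86354948  0.0043062 ]
```

```bash
python3 -m handwheel '{"xyz":[[0,0,-0.1],[0,0,-0.2],[0,0,-0.3],[0,0,-0.4],[0,0,-0.4],[0,0,-0.4],[0,0,-0.4],[0,0,-0.4]],"turn":[-2,-4,-6,-8,-10,-10,-10,-10],"gripper":[20,20,20,20,20,20,20,20]}';python3 -c "
from cell import *
print(read_state()['ft_torque'])"
```

```text
t: 17.75
tcp_pos: [0.564, 0.1602, 0.1342]
tcp_rot: [[0.873, -0.487, 0.001], [-0.487, -0.873, 0.0], [0.001, -0.0, -1.0]]
force: [4.4, -3.0, -8.3]
finger_gap: 0.0271
[-0.97354109 -1.08988297 -0.01987038]
```

```bash
python3 -m handwheel '{"xyz":[[0,0,0],[0,0,0],[0,0,0],[0,0,0],[0,0,0],[0,0,0],[0,0,0],[0,0,0]],"turn":[-1,-2,-3,-4,-4,-4,-4,-4],"gripper":[20,20,20,20,20,20,20,20]}';python3 -c "
from cell import *
print(read_state()['ft_torque'])"
```

```text
t: 18.55
tcp_pos: [0.5638, 0.1603, 0.1341]
tcp_rot: [[0.905, -0.424, 0.0], [-0.424, -0.905, 0.0], [0.0, -0.0, -1.0]]
force: [4.3, -2.1, -7.1]
finger_gap: 0.0269
[-0.81057256 -1.00693307 -0.30761137]
```

The end stop is felt: the torque steps to -0.31 N m at 139°. I'll ease down a little, let go and rise.

```bash
python3 -m handwheel '{"xyz":[[0,0,0.2],[0,0,0.4],[0,0,0.6],[0,0,0.8],[0,0,0.8],[0,0,0.8],[0,0,0.8],[0,0,0.8]],"turn":[0.5,1,1,1,1,1,1,1],"gripper":[20,20,20,20,20,30,45,60]}'
python3 -m handwheel '{"xyz":[[0,0,0],[0,0,0],[0,0,0],[0,0,0],[0,0,-5],[0,0,-25],[0,0,-50],[0,0,-75]],"turn":[0,0,0,0,0,0,0,0],"gripper":[60,60,60,60,60,60,60,60]}'
python3 - <<'E'
from h import *
s=read_state();print({k:np.round(s[k],4).tolist() for k in("t","qpos","tcp_pos","finger_gap")})
im=get_image("wrist");cv2.imwrite("pics/w2.png",im["img"][:,:,::-1]);np.save("pics/w2.npy",im,allow_pickle=True)
E
```

```text
t: 19.35
tcp_pos: [0.5638, 0.1609, 0.1344]
tcp_rot: [[0.898, -0.439, 0.001], [-0.439, -0.898, 0.001], [0.001, -0.001, -1.0]]
force: [0.1, 0.2, -0.1]
finger_gap: 0.039
t: 20.15
tcp_pos: [0.5636, 0.1601, 0.2093]
tcp_rot: [[0.898, -0.44, -0.0], [-0.44, -0.898, -0.0], [-0.0, 0.0, -1.0]]
force: [0.5, 0.7, -0.1]
finger_gap: 0.06
{'t': 20.15, 'qpos': [31.6921, 18.8138, -6.3864, 0.01, -64.8218, 32.2227], 'tcp_pos': [0.5636, 0.1601, 0.2093], 'finger_gap': 0.06}
```

View pics/w2.png

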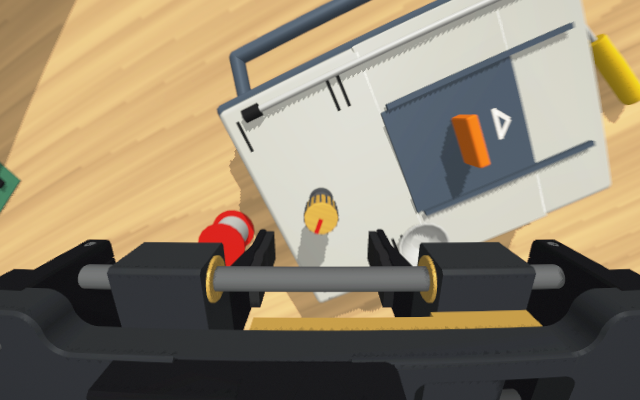

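The wrist view shows the knob at about (321,214), still raised. Its red line follows the tool's turn, the dish and spool are in place, and the fin is at about (471,140). I'll compute the line's angle, the knob's height and the fin's centre.

```bash
python3 - <<'E'
from h import *
for f,box,z,zb in(("w1",(295,175,345,230),.146,(120,190,150,200)),("w2",(298,185,346,242),.16,(100,180,440,500))):
    im=np.load(f"pics/{f}.npy",allow_pickle=True).item();h=cv2.cvtColor(im["img"],cv2.COLOR_RGB2HSV)
    B=np.zeros(h.shape[:2],np.uint8);B[box[1]:box[3],box[0]:box[2]]=255
    c=max(cv2.findContours(cv2.inRange(h,(0,100,190),(35,255,255))&B,0,2)[0],key=cv2.contourArea)
    e=cv2.fitEllipse(c);ctr=onz(im,*e[0],z)
    ys,xs=np.nonzero(cv2.inRange(h,(0,170,120),(9,255,255))&B)
    r=onz(im,xs.mean(),ys.mean(),z);d=r-ctr
    print(f,"knob",e,ctr.round(4),"line px",len(xs),np.degrees(np.arctan2(d[1],d[0])),np.linalg.norm(d))
    cam=onz(im,e[0][0],e[0][1],z); c0,_=ray(im,1,1); print(" top height by size", c0[2]-im["fx"]*.028/max(e[1]))
    B[:]=0;B[zb[0]:zb[1],zb[2]:zb[3]]=255
    c=max(cv2.findContours(cv2.inRange(h,(3,120,190),(18,255,255))&B,0,2)[0],key=cv2.contourArea);q=cv2.minAreaRect(c)
    print(" fin",q,np.mean([onz(im,*p,.138) for p in cv2.boxPoints(q)],0).round(4));print([onz(im,*p,.138).round(4).tolist() for p in cv2.boxPoints(q)])
E
```

```text
w1 knob ((319.4366760253906, 207.70806884765625), (26.77273178100586, 28.641489028930664), 98.79474639892578) [0.5636 0.1591 0.146 ] line px 43 1.0337045380392726 0.0066504567393553095
 top height by size 0.11383774270126468
 fin ((167.31439208984375, 158.0507049560547), (10.06348991394043, 48.02450180053711), 9.162346839904785) [0.5591 0.0146 0.138 ]
[[0.5821, 0.0092, 0.138], [0.537, 0.0109, 0.138], [0.5361, 0.0198, 0.138], [0.5811, 0.0185, 0.138]]
w2 knob ((320.62982177734375, 216.2786102294922), (30.997377395629883, 36.2605094909668), 3.524439573287964) [0.5648 0.159  0.16  ] line px 52 140.42879654735017 0.00874368231753233
 top height by size 0.15776320873815963
 fin ((476.4254455566406, 137.23497009277344), (58.055564880371094, 21.502723693847656), 61.14434051513672) [0.5624 0.014  0.138 ]
[[0.5874, 0.027, 0.138], [0.5885, 0.0102, 0.138], [0.5377, 0.0005, 0.138], [0.5362, 0.0183, 0.138]]
```

The red line has turned 139° (2.43 rad, at the stop) and the knob top is still at about 0.158-0.16, so the screw stays out. Now for the fin.

```bash
python3 -m handwheel '{"xyz":[[8,18,0],[17,38,0],[27,60,0],[37,82,0],[47,104,0],[55,122,0],[59.5,132,0],[59.5,132,0]],"turn":[-4,-8,-12,-16,-20,-24,-24,-24],"gripper":[60,60,60,60,60,60,60,60]}'
python3 -m handwheel '{"xyz":[[0,0,15],[0,0,35],[0,0,55],[0,0,70],[0,0,82],[0,0,90],[0,0,94],[0,0,94]],"turn":[0,0,0,0,0,0,0,0],"gripper":[60,60,60,60,60,60,60,60]}'
python3 -m handwheel '{"xyz":[[0,0,0],[0,0,0],[0,0,0],[0,0,0],[0,0,0],[0,0,0],[0,0,0],[0,0,0]],"turn":[0,0,0,0,0,0,0,0],"gripper":[45,35,25,20,16,14,12,11]}'
```

```text
t: 21.0
tcp_pos: [0.559, 0.0145, 0.2084]
tcp_rot: [[0.999, -0.04, 0.0], [-0.04, -0.999, 0.0], [0.0, -0.0, -1.0]]
force: [-0.1, 0.3, 0.1]
finger_gap: 0.0601
t: 21.8
tcp_pos: [0.5591, 0.0157, 0.114]
tcp_rot: [[0.999, -0.036, -0.0], [-0.036, -0.999, -0.0], [-0.0, 0.0, -1.0]]
force: [0.1, 0.6, 0.3]
finger_gap: 0.06
t: 22.6
tcp_pos: [0.5591, 0.0155, 0.1142]
tcp_rot: [[0.999, -0.036, -0.0], [-0.036, -0.999, -0.0], [-0.0, 0.0, -1.0]]
force: [-1.8, 0.0, 0.2]
finger_gap: 0.0124
```

```bash
python3 -m handwheel '{"xyz":[[0,0,0],[0,0,0],[0,0,0],[0,0,0],[0,0.5,0],[0,1,0],[0,1.5,0],[0,2,0]],"turn":[0,0,0,0,0,0,0,0],"gripper":[8,4,4,4,4,4,4,4]}'
```

```text
t: 23.4
tcp_pos: [0.559, 0.014, 0.1142]
tcp_rot: [[0.999, -0.036, 0.0], [-0.036, -0.999, 0.001], [0.0, -0.001, -1.0]]
force: [-0.1, 2.9, -0.2]
finger_gap: 0.0097
```

```bash
python3 -m handwheel '{"xyz":[[0,0.5,0],[0,1,0],[0,1.5,0],[0,2,0],[0,2.5,0],[0,3,0],[0,3.5,0],[0,4,0]],"turn":[0,0,0,0,0,0,0,0],"gripper":[4,4,4,4,4,4,4,4]}'
```

```text
t: 24.2
tcp_pos: [0.5589, 0.0095, 0.1142]
tcp_rot: [[0.999, -0.036, 0.0], [-0.036, -0.999, 0.0], [0.0, -0.0, -1.0]]
force: [-0.4, 3.0, -0.4]
finger_gap: 0.0097
```

The cover slides with only friction (3 N). I'll keep going in two calls; about 6 mm is done so far.

```bash
python3 -m handwheel '{"xyz":[[0,3,0],[0,7,0],[0,12,0],[0,17,0],[0,22,0],[0,27,0],[0,32,0],[0,36,0]],"turn":[0,0,0,0,0,0,0,0],"gripper":[4,4,4,4,4,4,4,4]}'
```

```text
t: 25.0
tcp_pos: [0.5577, -0.0269, 0.1142]
tcp_rot: [[0.999, -0.037, 0.0], [-0.037, -0.999, 0.0], [0.0, -0.0, -1.0]]
force: [0.5, 2.7, -1.4]
finger_gap: 0.0099
```

```bash
python3 -m handwheel '{"xyz":[[0,3,0],[0,6,0],[0,9,0],[0,12,0],[0,14,0],[0,16,0],[0,17,0],[0,17,0]],"turn":[0,0,0,0,0,0,0,0],"gripper":[4,4,4,4,4,4,4,4]}'
```

```text
t: 25.8
tcp_pos: [0.5572, -0.0437, 0.1143]
tcp_rot: [[0.999, -0.036, 0.0], [-0.036, -0.999, -0.0], [0.001, 0.0, -1.0]]
force: [3.1, 2.6, -1.9]
finger_gap: 0.0097
```

```bash
python3 -m handwheel '{"xyz":[[0,0.3,0],[0,0.6,0],[0,0.9,0],[0,1.2,0],[0,1.5,0],[0,1.5,0],[0,1.5,0],[0,1.5,0]],"turn":[0,0,0,0,0,0,0,0],"gripper":[4,4,4,4,4,4,4,4]}'
```

```text
t: 26.6
tcp_pos: [0.5572, -0.0447, 0.1143]
tcp_rot: [[0.999, -0.036, 0.001], [-0.036, -0.999, 0.0], [0.001, -0.0, -1.0]]
force: [2.5, 4.5, -4.0]
finger_gap: 0.0096
```

```bash
python3 -m handwheel '{"xyz":[[0,0,0],[0,0,0],[0,0,0],[0,0,0],[0,0,0],[0,0,0],[0,0,0],[0,0,0]],"turn":[0,0,0,0,0,0,0,0],"gripper":[20,35,45,45,45,45,45,45]}'
python3 -m handwheel '{"xyz":[[0,0,-10],[0,0,-30],[0,0,-60],[0,0,-90],[0,0,-120],[0,0,-140],[0,0,-150],[0,0,-150]],"turn":[0,0,0,0,0,0,0,0],"gripper":[45,45,45,45,45,45,45,45]}'
python3 -m handwheel '{"xyz":[[-30,0,0],[-65,0,0],[-100,0,0],[-130,0,0],[-150,0,0],[-160,0,0],[-160,0,0],[-160,0,0]],"turn":[0,0,0,0,0,0,0,0],"gripper":[45,45,45,45,45,45,45,45]}'
python3 - <<'E'
from h import *
for n in("scene","wrist"):
    im=get_image(n);a=im["img"][:,:,::-1]
    if n=="scene":a=cv2.resize(a[130:320,230:440],None,fx=3,fy=3)
    cv2.imwrite(f"pics/{n}9.png",a);np.save(f"pics/{n}9.npy",im,allow_pickle=True)
I=np.load("pics/scene9.npy",allow_pickle=True).item();J=np.load("pics/scene0.npy",allow_pickle=True).item()
def c(im,lo,hi,b):
    h=cv2.cvtColor(im["img"],cv2.COLOR_RGB2HSV);ys,xs=np.nonzero(cv2.inRange(h,lo,hi)[b[1]:b[3],b[0]:b[2]]);return xs.mean()+b[0],ys.mean()+b[1]
for n,lo,hi,b,z in(("fin",(3,150,100),(16,255,255),(285,160,340,206),.123),("knob",(10,110,90),(30,255,255),(348,205,375,243),.133),("spool",(0,150,80),(8,255,255),(385,270,425,315),.03),("driver",(22,150,90),(32,255,255),(255,130,295,175),.015)):
    p,q=c(J,lo,hi,b),c(I,lo,hi,b);print(n,np.round(p+q,1),((onz(I,*q,z)-onz(J,*p,z))*1000).round(1))
E
```

```text
t: 27.4
tcp_pos: [0.5569, -0.0449, 0.1142]
tcp_rot: [[0.999, -0.036, -0.0], [-0.036, -0.999, -0.0], [-0.0, 0.0, -1.0]]
force: [0.2, -0.5, -0.6]
finger_gap: 0.0449
t: 28.2
tcp_pos: [0.5575, -0.0448, 0.266]
tcp_rot: [[0.999, -0.036, 0.003], [-0.036, -0.999, 0.001], [0.003, -0.001, -1.0]]
force: [-0.6, -0.9, 0.0]
finger_gap: 0.0454
t: 29.0
tcp_pos: [0.3976, -0.039, 0.264]
tcp_rot: [[0.999, -0.036, -0.0], [-0.036, -0.999, -0.0], [-0.0, 0.0, -1.0]]
force: [0.7, -0.0, -0.4]
finger_gap: 0.045
fin [322.1 191.2 307.1 175.4] [ -2.  -60.5  -0. ]
knob [361.1 229.3 361.3 226. ] [-6.  -6.3  0. ]
spool [406.5 291.2 406.5 291.1] [-0.1 -0.2  0. ]
driver [275.8 153.4 275.7 153.5] [0.4 0.  0. ]
```

View pics/scene9.png

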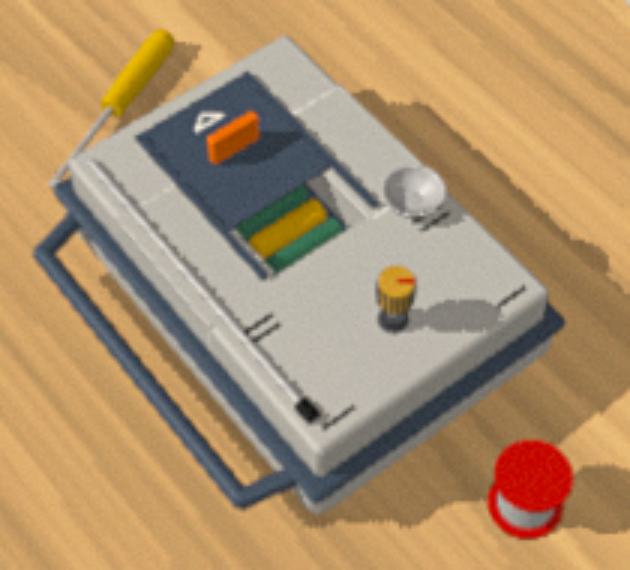

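The crop shows the cover open with the batteries visible. The knob stands raised on its shaft at crop (396,290), the dish is untouched at (415,190), and the spool and screwdriver are in place. Handing in.

```bash
python3 -c "
from cell import *
close_job()"
```

```text
the job is handed in; nothing more can be done
```

I pulled the screw out to its shoulder, unscrewed it to its end stop, slid the cover open, let go and handed the job in at about 29 s. The job gives no verdict.

- **Pull:** the shoulder was felt about 14 mm out, where the wrist force rose to 16.6 N, spring included. I backed off about 1 mm before turning.
- **Unscrewing:** I turned the screw 139° anticlockwise in one grasp, following the thread. The torque then stepped to -0.31 N m at the end stop, and the red line had turned 139° (2.43 rad). After letting go, the knob stayed raised.
- **Cover:** it slid against about 3 N and stopped at 60 mm; the scene camera shows the fin moved 60.5 mm.
- **Bystanders:** the spool and screwdriver moved less than 0.5 mm. The dish I checked only by eye, and it looked unmoved.
- **Weaker check:** the final knob height came from its apparent size, which read about 32 mm low in the first wrist view. That figure is therefore only rough. The final scene picture also shows the knob clearly raised on its shaft.

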